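# Spanner from the parts tray to nip up a test cell's gas nut

### The job

The square brass gas inlet nut on top of the olive test cell is still loose. Take the red-handled spanner out of the cluttered parts tray, from under the graphite plate that leans on it, and with it turn the nut clockwise until it is home against its stop and nipped up firmly, never turning the nut with the fingers. Then lay the spanner flat in the middle of the blue mat, leaving both plates and the blue-handled spanner in the tray.

Things in the scene. Friction and masses are not known exactly. Their poses are not given: they have to be found in the camera images.
- spanner_mid (a point): Red-handled open spanner, 194 mm long, 14 mm thick, lying flat. Point: centre line, half-way up; x axis along it to the jaw, z up. Red handle 22 mm wide, from x=-100 to 0 mm; neck 18 mm wide; head 46 mm wide from x=33. Jaw open ahead (+x): parallel faces 26 mm apart, jaw bottom at x=55, flared tips end at x=94; fully on, the nut's axis lies at x=67. 0.16 to 0.26 kg, heavier at the head.
- plate_a_mid (a point): Black graphite plate, 56 x 90 x 6 mm, 0.08 kg; point at its centre, x along the 56 mm side, z through the thickness. One end on the tray floor, it leans across the red spanner, covering it from about 28 mm behind to 28 mm ahead of the spanner's point; the rear of the handle and the head are free. It slides off as the spanner is drawn or lifted out.
- plate_b_mid (a point): A second plate, the same, leaning in the same way on the blue-handled spanner.
- spanner_small_mid (a point): The blue-handled spanner: same shape and same reference point, but its jaw is 18 mm wide and too small for the nut. It stays in the tray.
- tray: Open aluminium tray, fixed, 340 x 340 mm, 45 mm high, walls and floor 4 mm; origin under its centre at table height, x and y along its sides, z up. The two spanners lie side by side in it, either way round, handles towards -x. At its +x end lie loose an olive octagonal end plate, a black gasket ring and a brass tee.
- cell: Test cell, fixed: square foot 120 mm wide, octagonal olive stack 104 mm across, top face 68 mm up; origin under its centre, z up. The nut is on its axis. A rigid 12 mm copper tube rises through the nut to 161 mm up, goes over to the cell's +x side and down into a block 50 mm high, 58 to 92 mm from the axis. The -x side is free for the spanner.
- nut_mid (a point): Brass square gland nut, 24 mm across flats, 18 mm high, from 84 to 102 mm above the table; point at its centre, 93 mm up. z up; x points squarely out of one side face, so a spanner whose x axis lies along it, or is turned from it by a multiple of 90 degrees, fits over the flats, with 1 mm play a side. Turns with the nut. With the nut home, x lies 0.4 rad clockwise of the cell's x.
- nut (a joint): Turn of the nut, rad: grows as it turns clockwise seen from above; starts between -1.0 and -0.5, and 0 is the hard stop (home). Turning takes about 0.2 N m and it stays where it is left. Firm at home means a torque of 0.6 N m or more: 5 N or more sideways at the handle, 130 mm from the nut.
- mat: Blue tool mat, fixed flat on the table, 240 x 160 x 4 mm; origin under its centre, x along its long side, z up.
Mind the look-alikes: they are no part of the job. What is shaped like the part that bears plate_b_mid but white is not meant.

How it is judged (in metres and radians):
On the way, in this order (a step that is already met when the one before it is completed fails the run):
1. the red-handled spanner is lifted clear of the tray (height (world z) of spanner_mid above 0.07 m), for 0.2 s.
2. the nut is home (within 0.05 rad of its stop) and the spanner presses it firmly (contact force between them over 40 N) (value of joint nut above -0.05 rad and contact force between spanner and nut above 40 N), for 0.2 s.
At the end, for the whole second after the job is handed in: Nut within 0.07 rad of its stop; red spanner flat and still on the mat, its point within 80 mm (along) and 60 mm (across) of the mat's centre; both plates and the blue spanner inside the tray, centres at most 50 mm above the table (value of joint nut above -0.07 rad and x of spanner_mid in the frame of mat between -0.08 and 0.08 m and y of spanner_mid in the frame of mat between -0.06 and 0.06 m and z of spanner_mid in the frame of mat below 0.018 m and angle between spanner_mid's own z axis and vertical below 0.12 rad and linear speed of spanner below 0.02 m/s and x of plate_a_mid in the frame of tray between -0.168 and 0.168 m and y of plate_a_mid in the frame of tray between -0.168 and 0.168 m and z of each of plate_a_mid, plate_b_mid, spanner_small_mid in the frame of tray below 0.05 m and x of plate_b_mid in the frame of tray between -0.168 and 0.168 m and y of plate_b_mid in the frame of tray between -0.168 and 0.168 m and x of spanner_small_mid in the frame of tray between -0.168 and 0.168 m and y of spanner_small_mid in the frame of tray between -0.168 and 0.168 m); the robot touches nothing.
It fails at once if the fingers press on the nut (contact force between the fingers and nut above 2 N).
It also fails if it takes over 64 s, if anything falls off the work surface, if the arm or the gripper's body presses on something with over 40 N, if the wrist force passes 120 N, or if a joint passes its speed limit or range.

### The arm

A 7-joint arm with a two-finger parallel gripper is mounted at the origin on the work surface. World frame = base frame: x ahead of the robot, y to its left, z up, the work surface at z = 0. Lengths are in mm, angles in rad, forces in N, time in s.
With the tool pointing down it reaches from about 425 to 875 mm from the base axis. Payload 8.4 kg.
Tool frame: the origin (TCP) lies between the finger pads; the fingertips stand 25 mm ahead of it and the grasp point (between the pads) lies 6 mm ahead of it; z points along the fingers, y is the direction in which the jaws open and shut (so a half turn about z gives the same grasp; the last joint's range is limited). The gripper opens to 85 mm and grips with 20 to 120 N. Pads are 22 mm wide; open, the fingers measure 114 mm over their backs; the gripper's body (76 mm by 85 mm) begins 54 mm behind the grasp point. The pads swing forward as they close: fully open they stand 13 mm farther back than shut.
Start: joints at [1.202, 0.333, 0.04, 1.465, -0.013, 1.343, -0.059], TCP at [173.229, -626.464, 256.308] pointing down, gripper open.
Joint ranges: [-2.58, 2.58], [-0.38, 2.09], [-1.3, 1.39], [0.25, 2.4], [-1.5, 4.64], [0.08, 2.09], [-2.65, 2.65]. Speed limits (rad/s): [2.22, 2.22, 2.79, 2.79, 3.14, 3.14, 3.14].

### API

Orientations are given as [roll, pitch, yaw] about the fixed x, y, z axes, in that order (R = Rz(yaw) Ry(pitch) Rx(roll)).
In Python, from rig import observe, camera, camera_model, close_job, boxes_of, outline_of, tip_of gives the robot as it stands.
- The arm moves only by the tool apply_moves, never from a script. Its argument "plan" is a list of rows, each an object of numbers: "claw": the gripper's target within -1 to 1 (fully open at 1, half-way at 0, shut at -1); "tx", "ty", "tz": the shift along the world's x, y, z each as a share of 0.06 m, from -1 to 1; "yaw": the turn about the world's z as a share of 0.08 rad, from -1 to 1. In form: [{"claw": .., "tx": .., "ty": .., "tz": .., "yaw": ..}, ...]. A call has exactly 8 rows; each row shifts and turns the pose as measured when the row begins; what a row does not reach is not made up. A row lasts 1/8 s, in which the tool goes at most 62.5 mm and 10.7 degrees, less where a joint would pass 70% of its speed; a pose out of reach is approached as far as the arm can. A call with a number of a shift or a turn outside -1 to 1 is refused whole. A call with a gripper value outside its range is refused whole. The fingers move at their own pace and stop on an object; "grip_force" is the grip in N (left out, the last holds). Time passes only in rows, so rows that do not move let the fingers close, or fill a call up. It gives the time, the measured TCP pose, the force and the opening at its end, in the units of the state.
- observe(): the state, without advancing time (a new reading comes with each control period).
- camera(name): name is "scene" or "side" or "wrist"; returns the picture (384x512x3 uint8, red, green, blue); there is no depth.
- camera_model(name): a dict with "camera_matrix" (3x3 intrinsics, pixels), "eye" and "attitude" of the camera in the world. Camera axes: x right, y down, z forward; pixel columns grow to the right and rows downward; lengths in mm; the calibration is good to about 2 mm. The wrist camera is an equidistant fisheye: a pixel r from the principal point sees the ray r / f radians off the axis. A picture is of the moment at which its call begins: read the wrist's pose just before it. camera_model takes no time and is no camera call; for the wrist camera it gives the pose at the moment of the call.
- close_job(): hands the job in, once; it reports no verdict.
Trained networks look in the newest picture that a camera, given by its name, has taken for a name from the list of things; names that differ only in an ending like _2 or _b are one class to them, and where a whole thing is asked for, a point or a joint stands for the part that bears it (a point fixed in the world has none). Each returns a list of dicts, best first, with "confidence" (0 to 1); they miss things now and then, are a little off and sometimes report something else, mostly with a low value. They report only what shows in the picture. A call takes as long as a camera call. They do not tell look-alikes from the thing itself.
- boxes_of(camera, name): "extent" ([centre column, centre row, width, height] in pixels, round what is visible of it).
- outline_of(camera, name): "mask" (384x512 bool, what is visible of it) and "extent" ([centre column, centre row, width, height] in pixels, round what is visible of it).
- tip_of(camera, name): "point" ([column, row] in pixels: a listed point, or the origin of a listed thing).
The state is a dict: "time_s": time; "joint_pos": joint angles; "qd": joint speeds; "joint_efforts": joint torques, N m; "position": TCP position; "eef_rot": TCP orientation; "wrist_force": force on the tool from outside, world axes, zero at the start; "wrist_torque": the same for the moment, N m; "opening": finger opening in mm.
Only numpy, scipy, OpenCV 4.12 (cv2) and the standard library are available. Lean on these libraries where they do the work, as an engineer would, in place of code of your own. Each camera call takes 0.05 s, during which the arm holds its last target. There are 200 camera calls.

## Working session

There is one attempt and no reset: what is moved stays moved. The work goes in short steps, Python scripts to look and compute and a tool call to move; the robot and the scene stay as the last step left them, time stands still between calls to the robot, and variables do not carry over. Pictures are saved under pics/ and viewed, about 8 in all and at most 12, crops included, and the job is handed in when it is done.

Besides the shell and the picture viewer there is one more tool, called after ">>>" by a JSON object that holds its "op" and its "data". apply_moves: Moves the arm, as the interface text tells. Shift numbers are shares of 0.06 m and turn numbers shares of 0.08 rad, none past 1 either way. Its arguments: {"type":"object","properties":{"plan":{"type":"array"},"grip_force":{"type":"number"}},"required":["plan"]}

```bash
ls; mkdir -p pics; cat > h.py <<'E'
from rig import *
import numpy as np, cv2
def save(n,fn,crop=None,s=1):
    im=camera(n)[:,:,::-1]
    if crop: x0,y0,x1,y1=crop; im=im[y0:y1,x0:x1]
    cv2.imwrite('pics/'+fn,cv2.resize(im,None,fx=s,fy=s,interpolation=cv2.INTER_CUBIC))
E
python3 - <<'E'
from h import *
a=camera('scene');b=camera('side')
for n in('scene','side','wrist'): print(n,camera_model(n))
cv2.imwrite('pics/a.png',np.vstack([a])[:,:,::-1].repeat(1,0)); cv2.imwrite('pics/b.png',b[:,:,::-1])
print(observe())
for c in('scene','side'):
  for n in('spanner_mid','spanner_small_mid','plate_a_mid','nut_mid','tray','cell','mat'):
    print(c,n,[(np.round(d['point'],1).tolist(),round(d['confidence'],2)) for d in tip_of(c,n)])
E
```

```text
pics
scene {'camera_matrix': array([[354.39295637,   0.        , 256.91067007],
       [  0.        , 354.39295637, 195.88958319],
       [  0.        ,   0.        ,   1.        ]]), 'eye': array([1107.88890924,  -68.05132337,  511.5865681 ]), 'attitude': array([-2.1935697 , -0.02128671,  1.53941519])}
side {'camera_matrix': array([[351.28914204,   0.        , 261.30774114],
       [  0.        , 351.28914204, 193.36499994],
       [  0.        ,   0.        ,   1.        ]]), 'eye': array([465.55253319, 635.46903057, 500.03938276]), 'attitude': array([-2.13709204, -0.01516005, -3.09763779])}
wrist {'camera_matrix': array([[297.31863964,   0.        , 256.19732095],
       [  0.        , 297.31863964, 192.31508218],
       [  0.        ,   0.        ,   1.        ]]), 'eye': array([ 243.293574  , -607.06733826,  373.29436897]), 'attitude': array([ 2.85101215e+00,  1.08483389e-03, -1.30006591e+00])}
{'time_s': 0.1, 'joint_pos': array([ 1.20183134,  0.33387719,  0.03986721,  1.46620034, -0.01338306,
        1.34327868, -0.05853322]), 'qd': array([ 0.0001946 , -0.00143464,  0.00099334,
[... 384 characters left out ...]
 0.36966821, 0.52786102]), 'wrist_torque': array([ 0.04878518, -0.05341003,  0.01409553]), 'opening': 85.12880968403903}
scene spanner_mid [([416.9, 233.7], 0.92)]
scene spanner_small_mid [([342.0, 231.0], 0.93)]
scene plate_a_mid [([410.2, 233.7], 0.6)]
scene nut_mid [([240.0, 243.4], 0.65)]
scene tray [([376.7, 248.9], 0.93)]
scene cell [([238.6, 283.1], 0.85), ([239.5, 244.1], 0.24)]
scene mat [([106.1, 233.0], 0.76)]
side spanner_mid []
side spanner_small_mid [([231.3, 270.2], 0.86)]
side plate_a_mid [([207.7, 330.6], 0.73), ([206.4, 300.7], 0.16)]
side nut_mid [([188.9, 170.9], 0.42)]
side tray [([203.0, 300.3], 0.92)]
side cell [([191.9, 206.8], 0.83)]
side mat [([251.3, 156.6], 0.61)]
```

View pics/a.png

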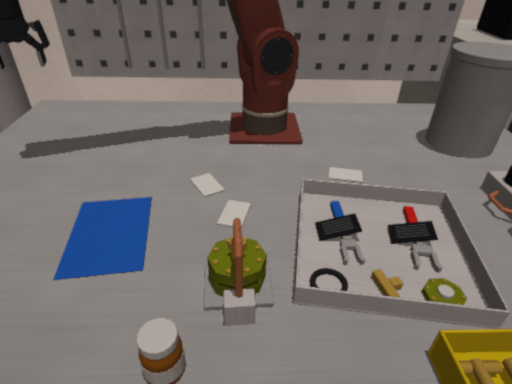

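View pics/b.png

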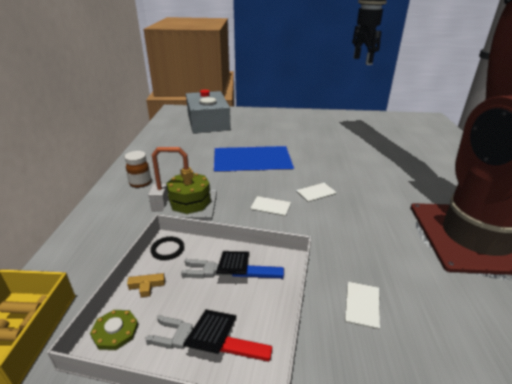

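Scene shows the mat at (108,235), the cell at (238,265) with the tube to its near side, and the tray with the blue spanner at (342,231) and the red at (417,233). Things that could be mistaken for the target are the blue-handled spanner at (342,231) and the white cards at (207,185), (235,213) and (345,174). I choose the red handle at scene (412,215), side (247,348).

```bash
cat >> h.py <<'E'
from scipy.spatial.transform import Rotation as Ro
def ray(m,p):
    K=m['camera_matrix'];u=np.array([(p[0]-K[0,2])/K[0,0],(p[1]-K[1,2])/K[1,1]])
    return Ro.from_euler('xyz',m['attitude']).as_matrix(),u
def onplane(c,p,z,m=None):
    m=m or camera_model(c);R,u=ray(m,p)
    if c=='wrist':
        r=np.linalg.norm(u);d=np.r_[u/max(r,1e-9)*np.sin(r),np.cos(r)]
    else: d=np.r_[u,1]
    d=R@d;e=m['eye'];return e+d*(z-e[2])/d[2]
def proj(c,P,m=None):
    m=m or camera_model(c);K=m['camera_matrix'];R=Ro.from_euler('xyz',m['attitude']).as_matrix()
    q=R.T@(np.array(P)-m['eye'])
    if c=='wrist':
        a=np.arctan2(np.hypot(q[0],q[1]),q[2]);k=a/np.hypot(q[0],q[1]);u=q[:2]*k
    else:u=q[:2]/q[2]
    return u*K[0,0]+K[:2,2]
def redmask(im):
    h=cv2.cvtColor(im,cv2.COLOR_RGB2HSV);return ((h[...,0]<5)|(h[...,0]>175))&(h[...,1]>200)&(h[...,2]>120)
E
python3 - <<'E'
from h import *
for n,c,z in [('spanner_mid','scene',11),('spanner_small_mid','scene',11),('spanner_small_mid','side',11),('nut_mid','scene',93),('nut_mid','side',93),('tray','scene',0),('tray','side',0),('cell','scene',0),('cell','side',0),('mat','scene',4),('mat','side',4)]:
    pass
P=dict(scene=dict(sp=([416.9,233.7],11),sm=([342,231],11),nut=([240,243.4],93),tray=([376.7,248.9],0),cell=([238.6,283.1],0),mat=([106.1,233],4),redend=([411,208],18),jawmid=([427,267],11)),
 side=dict(sm=([231.3,270.2],11),nut=([188.9,170.9],93),tray=([203,300.3],0),cell=([191.9,206.8],0),mat=([251.3,156.6],4),redend=([271,352],18),jawmid=([152,331],11)))
for c in P:
  for n,(p,z) in P[c].items(): print(c,n,onplane(c,p,z).round(0))
for c in('scene','side'):
  im=camera(c);m=redmask(im); m[:150]=0
  ys,xs=np.nonzero(m);q=np.array([onplane(c,(x,y),16)[:2] for x,y in zip(xs,ys)])
  r=cv2.minAreaRect(q.astype(np.float32));print(c,len(q),r)
E
```

```text
scene sp [551. 303.  11.]
scene sm [541. 143.  11.]
scene nut [664. -74.  93.]
scene tray [584. 207.   0.]
scene cell [671. -77.  -0.]
scene mat [ 535. -358.    4.]
scene redend [470. 319.  18.]
scene jawmid [646. 284.  11.]
side sm [538. 146.  11.]
side nut [664. -93.  93.]
side tray [581. 213.   0.]
side cell [662. -77.   0.]
side mat [ 533. -358.    4.]
side redend [458. 319.  18.]
side jawmid [648. 288.  11.]
scene 120 ((490.5, 309.8068542480469), (18.164466857910156, 56.388057708740234), 79.47454833984375)
side 637 ((494.90472412109375, 312.9854736328125), (22.86438751220703, 72.41011810302734), 79.36300659179688)
```

>>> {"op": "apply_moves", "data": {"plan": [{"claw":0.3,"tx":0.7,"ty":1,"yaw":-0.7},{"claw":0.3,"tx":0.7,"ty":1,"yaw":-0.7},{"claw":0.3,"tx":0.7,"ty":1,"yaw":-0.7},{"claw":0.3,"tx":0.7,"ty":1,"yaw":-0.7},{"claw":0.3,"tx":0.7,"ty":1,"yaw":-0.7},{"claw":0.3,"tx":0.7,"ty":1,"yaw":-0.7},{"claw":0.3,"tx":0.7,"ty":1,"yaw":-0.7},{"claw":0.3,"tx":0.3,"ty":1,"yaw":-0.7}]}}

```text
invalid input
```

>>> {"op": "apply_moves", "data": {"plan": [{"claw":0.3,"tx":0.7,"ty":1,"tz":0,"yaw":-0.7},{"claw":0.3,"tx":0.7,"ty":1,"tz":0,"yaw":-0.7},{"claw":0.3,"tx":0.7,"ty":1,"tz":0,"yaw":-0.7},{"claw":0.3,"tx":0.7,"ty":1,"tz":0,"yaw":-0.7},{"claw":0.3,"tx":0.7,"ty":1,"tz":0,"yaw":-0.7},{"claw":0.3,"tx":0.7,"ty":1,"tz":0,"yaw":-0.7},{"claw":0.3,"tx":0.7,"ty":1,"tz":0,"yaw":-0.7},{"claw":0.3,"tx":0.3,"ty":1,"tz":0,"yaw":-0.7}]}}

```text
time_s: 1.9
position: [441.8, -205.1, 256.8]
eef_rot: [3.138, -0.002, -0.201]
wrist_force: [1.4, 0.1, 1.0]
opening: 55.2
```

```bash
python3 - <<'E'
from h import *
m=camera_model('wrist');p=proj('wrist',(667,-77,93),m);print(m['eye'],m['attitude'],p)
im=camera('wrist');cv2.imwrite('pics/w1full.png',im[:,:,::-1])
for n in('nut_mid','cell','mat'):
  d=tip_of('wrist',n);print(n,[(e['point'],round(e['confidence'],2),onplane('wrist',e['point'],dict(nut_mid=93,cell=0,mat=4)[n],m).round(1)) for e in d])
x,y=map(int,p);c=im[max(0,y-60):y+60,max(0,x-80):x+80,::-1]
cv2.imwrite('pics/w1.png',cv2.resize(c,None,fx=4,fy=4,interpolation=cv2.INTER_CUBIC));print(max(0,x-80),max(0,y-60))
E
```

```text
[ 512.91158994 -219.41008196  374.71196082] [ 2.8530263  -0.00363575 -1.7711739 ] [92.70103341  3.68388295]
nut_mid [([95.0, 4.9], 0.61, array([664.3, -79.6,  93. ]))]
cell [([130.8, 23.9], 0.73, array([663.6, -82.8,   0. ]))]
mat [([355.9, 75.4], 0.61, array([ 531.2, -353.6,    4. ]))]
12 0
```

View pics/w1.png

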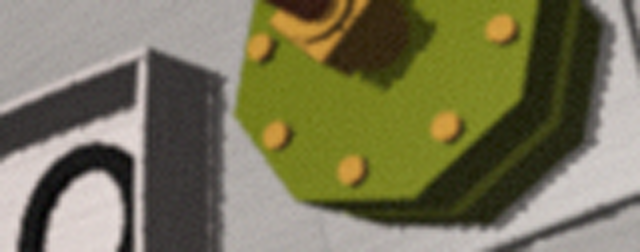

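The crop shows the octagonal cell with the brass nut at its picture edge, with its near corner at about crop (330,60). The network's nut at (664,-80) agrees with the other cameras. Next I go above the tray.

>>> {"op": "apply_moves", "data": {"plan": [{"claw":0.3,"tx":0.1,"ty":1,"tz":0,"yaw":0},{"claw":0.3,"tx":0.1,"ty":1,"tz":0,"yaw":0},{"claw":0.3,"tx":0.1,"ty":1,"tz":0,"yaw":0},{"claw":0.3,"tx":0.1,"ty":1,"tz":0,"yaw":0},{"claw":0.3,"tx":0.1,"ty":1,"tz":0,"yaw":0},{"claw":0.3,"tx":0.1,"ty":1,"tz":0,"yaw":0},{"claw":0.3,"tx":0.1,"ty":1,"tz":0,"yaw":0},{"claw":0.3,"tx":0.1,"ty":1,"tz":0,"yaw":0}]}}

```text
time_s: 3.1
position: [491.7, 268.7, 258.0]
eef_rot: [3.135, -0.007, -0.228]
wrist_force: [-0.2, -1.0, -0.5]
opening: 55.1
```

>>> {"op": "apply_moves", "data": {"plan": [{"claw":0.2,"tx":0,"ty":0.9,"tz":-0.3,"yaw":0},{"claw":0.2,"tx":0,"ty":0.5,"tz":-0.3,"yaw":0},{"claw":0.2,"tx":0,"ty":0,"tz":-0.3,"yaw":0},{"claw":0.2,"tx":0,"ty":0,"tz":-0.3,"yaw":0},{"claw":0.2,"tx":0,"ty":0,"tz":0,"yaw":0},{"claw":0.2,"tx":0,"ty":0,"tz":0,"yaw":0},{"claw":0.2,"tx":0,"ty":0,"tz":0,"yaw":0},{"claw":0.2,"tx":0,"ty":0,"tz":0,"yaw":0}]}}

```text
time_s: 4.1
position: [497.5, 348.6, 183.8]
eef_rot: [3.135, -0.008, -0.235]
wrist_force: [-0.1, 0.4, 0.4]
opening: 51.0
```

```bash
cat > lk.py <<'E'
from h import *
import sys
m=camera_model('wrist');o=observe();im=camera('wrist');cv2.imwrite('pics/'+sys.argv[1],im[:,:,::-1])
print(o['position'].round(1),o['eef_rot'].round(3),o['wrist_force'].round(1),o['joint_pos'].round(2))
for n in('spanner_mid','spanner_small_mid','plate_a_mid'):
  print(n,[(np.round(e['point'],1),round(e['confidence'],2),onplane('wrist',e['point'],11,m).round(1)) for e in tip_of('wrist',n)])
ys,xs=np.nonzero(redmask(im));q=np.array([onplane('wrist',(x,y),18,m)[:2] for x,y in zip(xs,ys)]).astype(np.float32)
r=cv2.minAreaRect(q);print(len(q),r,cv2.boxPoints(r).round(0).tolist())
E
python3 lk.py w2.png
```

```text
[497.5 348.6 183.8] [ 3.135 -0.008 -0.235] [-0.1  0.4  0.4] [-0.24  0.35 -0.55  1.64  0.2   1.21 -2.65]
spanner_mid []
spanner_small_mid []
plate_a_mid [(array([306.6, 117.5]), 0.95, array([547.5, 284.2,  11. ]))]
230 ((491.6537170410156, 310.3423767089844), (18.27842140197754, 65.80612182617188), 79.96110534667969) [[458.0, 307.0], [522.0, 296.0], [526.0, 314.0], [461.0, 325.0]]
```

View pics/w2.png

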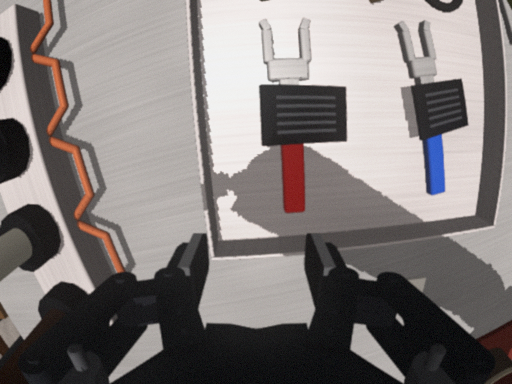

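The picture shows the red handle from (291,145) to (294,212) below the graphite plate, with the wide jaw at (288,45). The blue spanner is to the right at (435,165). The wrist joint is near its limit, so I correct the yaw while moving in.

>>> {"op": "apply_moves", "data": {"plan": [{"claw":0.2,"tx":-0.1,"ty":-0.4,"tz":0,"yaw":0.4},{"claw":0.2,"tx":0,"ty":-0.3,"tz":-0.3,"yaw":0.4},{"claw":0.2,"tx":0,"ty":0,"tz":-0.5,"yaw":0.1},{"claw":0.2,"tx":0,"ty":0,"tz":-0.5,"yaw":0},{"claw":0.2,"tx":0,"ty":0,"tz":-0.3,"yaw":0},{"claw":0.2,"tx":0,"ty":0,"tz":0,"yaw":0},{"claw":0.2,"tx":0,"ty":0,"tz":0,"yaw":0},{"claw":0.2,"tx":0,"ty":0,"tz":0,"yaw":0}]}}

```text
time_s: 5.3
position: [491.6, 308.2, 88.1]
eef_rot: [3.138, -0.011, -0.158]
wrist_force: [-0.0, 0.3, -0.2]
opening: 51.2
```

```bash
python3 lk.py w3.png
```

```text
[491.6 308.2  88.1] [ 3.138 -0.011 -0.158] [-0.   0.3 -0.2] [-0.2   0.39 -0.53  1.8   0.24  1.01 -2.56]
spanner_mid []
spanner_small_mid [(array([275.7, 126.1]), 0.72, array([549.2, 285.5,  11. ]))]
plate_a_mid [(array([276.5, 126.1]), 0.77, array([549.2, 285. ,  11. ]))]
1013 ((492.2098388671875, 310.150390625), (19.417245864868164, 67.21932220458984), 80.00199890136719) [[457.0, 306.0], [524.0, 295.0], [527.0, 314.0], [461.0, 326.0]]
```

>>> {"op": "apply_moves", "data": {"plan": [{"claw":0.2,"tx":0,"ty":0.03,"tz":-0.4,"yaw":-0.1},{"claw":0.2,"tx":0,"ty":0.03,"tz":-0.3,"yaw":-0.1},{"claw":0.2,"tx":0,"ty":0,"tz":-0.15,"yaw":0},{"claw":0.2,"tx":0,"ty":0,"tz":-0.08,"yaw":0},{"claw":0.2,"tx":0,"ty":0,"tz":0,"yaw":0},{"claw":0.2,"tx":0,"ty":0,"tz":0,"yaw":0},{"claw":0.2,"tx":0,"ty":0,"tz":0,"yaw":0},{"claw":0.2,"tx":0,"ty":0,"tz":0,"yaw":0}]}}

```text
time_s: 6.5
position: [493.0, 312.3, 32.4]
eef_rot: [3.14, -0.014, -0.175]
wrist_force: [-1.3, -1.0, -0.4]
opening: 51.3
```

>>> {"op": "apply_moves", "data": {"grip_force": 100, "plan": [{"claw":-1,"tx":0,"ty":0,"tz":0,"yaw":0},{"claw":-1,"tx":0,"ty":0,"tz":0,"yaw":0},{"claw":-1,"tx":0,"ty":0,"tz":0,"yaw":0},{"claw":-1,"tx":0,"ty":0,"tz":0,"yaw":0},{"claw":-1,"tx":0,"ty":0,"tz":0,"yaw":0},{"claw":-1,"tx":0,"ty":0,"tz":0.05,"yaw":0},{"claw":-1,"tx":0,"ty":0,"tz":0.1,"yaw":0},{"claw":-1,"tx":0,"ty":0,"tz":0.1,"yaw":0}]}}

```text
time_s: 7.5
position: [492.3, 311.8, 47.9]
eef_rot: [3.139, -0.012, -0.175]
wrist_force: [0.8, -0.4, -2.5]
opening: 18.8
```

>>> {"op": "apply_moves", "data": {"plan": [{"claw":-1,"tx":0,"ty":0,"tz":0.1,"yaw":0},{"claw":-1,"tx":0,"ty":0,"tz":0.1,"yaw":0},{"claw":-1,"tx":0,"ty":0,"tz":0.12,"yaw":0},{"claw":-1,"tx":0,"ty":0,"tz":0.12,"yaw":0},{"claw":-1,"tx":-0.1,"ty":0,"tz":0.12,"yaw":0},{"claw":-1,"tx":-0.1,"ty":0,"tz":0.15,"yaw":0},{"claw":-1,"tx":-0.1,"ty":0,"tz":0.15,"yaw":0},{"claw":-1,"tx":-0.1,"ty":0,"tz":0.1,"yaw":0}]}}

```text
time_s: 8.5
position: [466.9, 312.1, 110.4]
eef_rot: [3.139, -0.013, -0.175]
wrist_force: [0.7, -0.2, -1.5]
opening: 19.3
```

```bash
python3 - <<'E'
from h import *
m=camera_model('wrist');o=observe();w=camera('wrist');s=camera('side')
print(o['wrist_force'].round(1),o['wrist_torque'].round(2),o['opening'],o['joint_pos'].round(2))
im=np.hstack([cv2.resize(w,(400,300),interpolation=cv2.INTER_AREA),cv2.resize(s[180:384,50:322],(400,300))]);cv2.imwrite('pics/l1.png',im[:,:,::-1])
E
```

```text
[ 0.7 -0.2 -1.5] [0.02 0.09 0.01] 19.28991555810109 [-0.23  0.32 -0.52  1.83  0.2   1.03 -2.58]
```

View pics/l1.png

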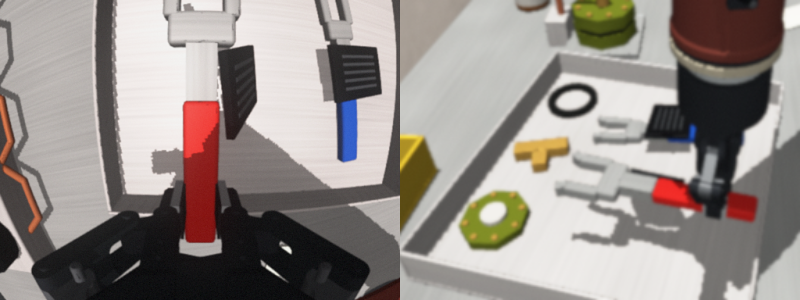

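The red spanner is held, with the handle in the jaws at wrist crop (200,180). Plate a has slid off to its right side at (240,90), and I keep lifting slowly.

>>> {"op": "apply_moves", "data": {"plan": [{"claw":-1,"tx":0,"ty":0.05,"tz":0.15,"yaw":0},{"claw":-1,"tx":0,"ty":0.05,"tz":0.2,"yaw":0},{"claw":-1,"tx":0,"ty":0,"tz":0.2,"yaw":0},{"claw":-1,"tx":0,"ty":0,"tz":0.2,"yaw":0},{"claw":-1,"tx":0,"ty":0,"tz":0.2,"yaw":0},{"claw":-1,"tx":0,"ty":0,"tz":0.2,"yaw":0.1},{"claw":-1,"tx":0,"ty":0,"tz":0.2,"yaw":0.2},{"claw":-1,"tx":0,"ty":0,"tz":0.2,"yaw":0.2}]}}

```text
time_s: 9.6
position: [467.0, 318.5, 209.6]
eef_rot: [3.139, -0.013, -0.132]
wrist_force: [-0.8, 0.3, -2.2]
opening: 18.9
```

```bash
python3 - <<'E'
from h import *
m=camera_model('wrist');o=observe();w=camera('wrist');s=camera('side')
print(o['wrist_force'].round(1),o['wrist_torque'].round(2),o['opening'],o['joint_pos'].round(2))
for c in('wrist','side','scene'):
  if c=='scene':camera('scene')
  for n in('spanner_mid','plate_a_mid'):print(c,n,[(np.round(e['point'],1),round(e['confidence'],2)) for e in tip_of(c,n)])
im=np.hstack([cv2.resize(w,(400,300),interpolation=cv2.INTER_AREA),cv2.resize(s[180:384,50:322],(400,300))]);cv2.imwrite('pics/l2.png',im[:,:,::-1])
E
```

```text
[-0.8  0.3 -2.2] [ 0.02  0.06 -0.01] 18.86785884720925 [-0.21  0.23 -0.55  1.72  0.14  1.22 -2.49]
wrist spanner_mid [(array([257.9, 126.5]), 0.83)]
wrist plate_a_mid []
side spanner_mid [(array([218.5, 260.1]), 0.65)]
side plate_a_mid [(array([214.1, 343.7]), 0.7)]
scene spanner_mid [(array([442.4, 156.1]), 0.76)]
scene plate_a_mid [(array([414.7, 237.7]), 0.98)]
```

View pics/l2.png

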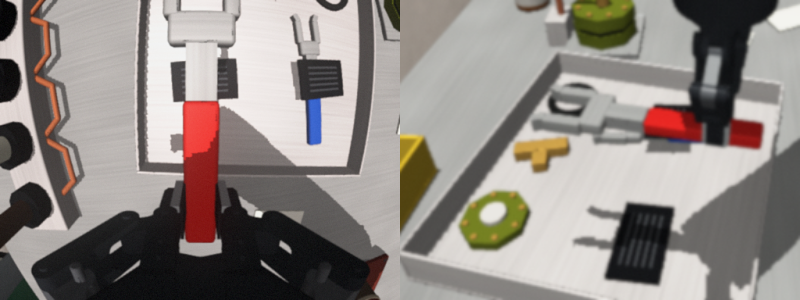

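>>> {"op": "apply_moves", "data": {"plan": [{"claw":-1,"tx":0.1,"ty":-0.5,"tz":0.2,"yaw":0.3},{"claw":-1,"tx":0.2,"ty":-0.9,"tz":0.2,"yaw":0.3},{"claw":-1,"tx":0.2,"ty":-1,"tz":0.1,"yaw":0.3},{"claw":-1,"tx":0.2,"ty":-1,"tz":0,"yaw":0.3},{"claw":-1,"tx":0.2,"ty":-1,"tz":0,"yaw":0.3},{"claw":-1,"tx":0.2,"ty":-1,"tz":0,"yaw":0},{"claw":-1,"tx":0.2,"ty":-1,"tz":0,"yaw":0},{"claw":-1,"tx":0.2,"ty":-1,"tz":0,"yaw":0}]}}

```text
time_s: 11.05
position: [554.7, -131.3, 237.9]
eef_rot: [3.14, -0.012, 0.003]
wrist_force: [1.1, -0.0, -2.5]
opening: 19.0
```

>>> {"op": "apply_moves", "data": {"plan": [{"claw":-1,"tx":0.1,"ty":-0.9,"tz":0,"yaw":0},{"claw":-1,"tx":0.1,"ty":-0.8,"tz":0,"yaw":0},{"claw":-1,"tx":0,"ty":-0.4,"tz":0,"yaw":0},{"claw":-1,"tx":0,"ty":0,"tz":0,"yaw":0},{"claw":-1,"tx":0,"ty":0,"tz":0,"yaw":0},{"claw":-1,"tx":0,"ty":0,"tz":0,"yaw":0},{"claw":-1,"tx":0,"ty":0,"tz":0,"yaw":0},{"claw":-1,"tx":0,"ty":0,"tz":0,"yaw":0}]}}

```text
time_s: 12.05
position: [565.7, -263.7, 235.4]
eef_rot: [3.14, -0.008, -0.0]
wrist_force: [-0.9, 0.4, -2.3]
opening: 18.9
```

```bash
python3 - <<'E'
from h import *
m=camera_model('wrist');o=observe();w=camera('wrist')
p,yaw=o['position'],o['eef_rot'][2];print(p.round(1),o['eef_rot'].round(3),o['joint_pos'].round(2),o['opening'])
T=Ro.from_euler('xyz',o['eef_rot']).as_matrix()
for x in(-66,0,33,55,94):
  print('spx',x,proj('wrist',p+T@np.array([x+66,0,21-7]),m).round(1),end=' ')
A=np.zeros((3,3));b=np.zeros(3)
for c in('wrist','side','scene'):
  if c!='wrist':camera(c)
  mm=m if c=='wrist' else camera_model(c)
  for n in('spanner_mid','nut_mid','cell'):
    es=[(np.round(e['point'],1),round(e['confidence'],2),onplane(c,e['point'],dict(spanner_mid=p[2]-21,nut_mid=93,cell=0)[n],mm).round(1)) for e in tip_of(c,n)]
    print(c,n,es)
    if n=='spanner_mid' and es:
      d=onplane(c,es[0][0],0,mm)-mm['eye'];d/=np.linalg.norm(d);Q=np.eye(3)-np.outer(d,d);A+=Q;b+=Q@mm['eye']
X=np.linalg.solve(A,b);print('mid tri',X, T.T@(X-p))
x,y=proj('wrist',(665,-78,93),m).astype(int);print(x,y)
x0,y0=max(0,x-60),max(0,y-45)
cv2.imwrite('pics/n1.png',np.hstack([cv2.resize(w[y0:y0+90,x0:x0+120],(480,360),interpolation=cv2.INTER_CUBIC),cv2.resize(w,(320,360))])[:,:,::-1]);print(x0,y0)
cv2.imwrite('pics/n1raw.png',w[:,:,::-1])
E
```

```text
[ 565.7 -263.7  235.4] [ 3.14  -0.008 -0.   ] [ 0.48  0.29 -0.14  1.56  0.04  1.28 -1.24] 18.86171627594936
spx -66 [255.5 255.9] spx 0 [255.6 121.2] spx 33 [255.7  47.5] spx 55 [255.7   1.6] spx 94 [255.8 -67.9] wrist spanner_mid [(array([257.3, 128.1]), 0.89, array([ 628.3, -264.6,  214.4]))]
wrist nut_mid [(array([69.5, 92.7]), 0.63, array([664.4, -79.8,  93. ]))]
wrist cell [(array([109.4,  93.3]), 0.91, array([665.7, -78.3,   0. ]))]
side spanner_mid [(array([210.9,  95.4]), 0.93, array([ 637.4, -293.6,  214.4]))]
side nut_mid [(array([188.7, 173.7]), 0.54, array([661.9, -79.1,  93. ]))]
side cell [(array([189.7, 210. ]), 0.87, array([664.8, -62.7,   0. ]))]
scene spanner_mid [(array([120.4, 173. ]), 0.62, array([ 632.9, -259.4,  214.4]))]
scene nut_mid [(array([240.6, 246.6]), 0.47, array([671.9, -73. ,  93. ]))]
scene cell [(array([236.8, 281.9]), 0.72, array([668.2, -80.5,   0. ]))]
mid tri [ 631.07627954 -262.62031388  218.9843453 ] [65.19670163 -1.14329647 16.8925959 ]
68 92
8 47
```

View pics/n1.png

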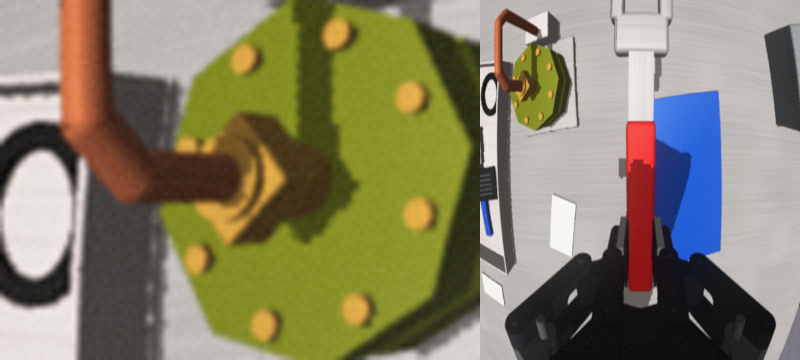

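The nut shows clearly at crop (240,178), with its top-face corners at about (245,113), (287,178) and (235,243). The spanner is level at the right. Next I compute the angle.

```bash
python3 - <<'E'
from h import *
m=camera_model('wrist');im=cv2.imread('pics/n1raw.png')
C=[(245,113),(287,178),(235,243)]
Q=[onplane('wrist',(8+x/4,47+y/4),102,m) for x,y in C];print(np.round(Q,1))
for a,b in((0,1),(1,2)):
  d=Q[b]-Q[a];print(np.hypot(*d[:2]).round(1),np.arctan2(d[1],d[0])%(np.pi/2))
print('center',(Q[0]+Q[2])/2)
# scoring: brass mask vs. nut silhouette
h=cv2.cvtColor(im,cv2.COLOR_BGR2HSV)
c=cv2.resize(im[47:137,8:128],None,fx=6,fy=6,interpolation=cv2.INTER_CUBIC)
def pts(cx,cy,a,z): return [(6*(proj('wrist',(cx+17*np.cos(a+np.pi/4+k*np.pi/2),cy+17*np.sin(a+np.pi/4+k*np.pi/2),z),m)-(8,47)+.5)).astype(int) for k in range(4)]
import sys
ang=np.mean([ (lambda d:np.arctan2(d[1],d[0])%(np.pi/2))(Q[b]-Q[a]) for a,b in((0,1),(1,2))]);cx,cy=((Q[0]+Q[2])/2)[:2]
for z,col in((102,(255,0,0)),(84,(255,255,0))): cv2.polylines(c,[np.array(pts(cx,cy,ang,z))],True,col,1)
for bx,z in (((665.5,-79),68),):
  # octagon top for cell yaw
  pass
cv2.imwrite('pics/n2.png',c)
E
```

```text
[[680.6 -87.2 102. ]
 [663.  -99.7 102. ]
 [649.2 -83.1 102. ]]
21.6 0.6158017211550173
21.6 0.6925371987141116
center [664.90699315 -85.15559403 102.        ]
```

View pics/n2.png

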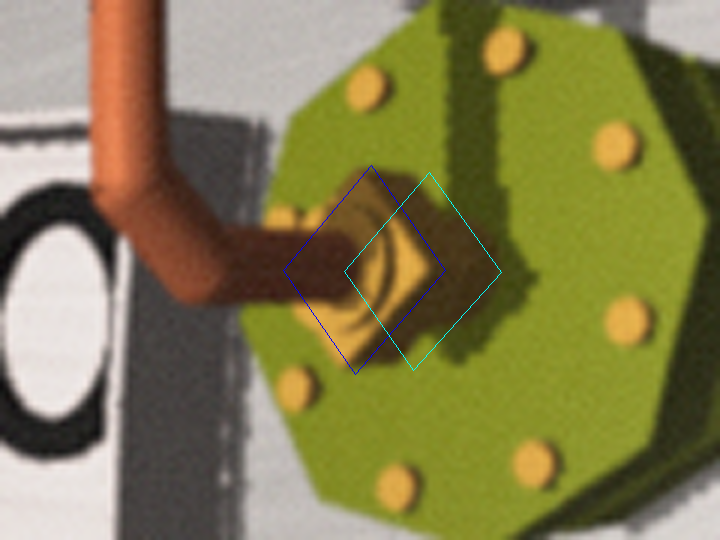

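>>> {"op": "apply_moves", "data": {"plan": [{"claw":-1,"tx":0.1,"ty":0.6,"tz":0,"yaw":0},{"claw":-1,"tx":0.1,"ty":0.6,"tz":0,"yaw":0},{"claw":-1,"tx":0.1,"ty":0.5,"tz":0,"yaw":0},{"claw":-1,"tx":0,"ty":0,"tz":0,"yaw":0},{"claw":-1,"tx":0,"ty":0,"tz":0,"yaw":0},{"claw":-1,"tx":0,"ty":0,"tz":0,"yaw":0},{"claw":-1,"tx":0,"ty":0,"tz":0,"yaw":0},{"claw":-1,"tx":0,"ty":0,"tz":0,"yaw":0}]}}

```text
time_s: 13.65
position: [582.9, -163.5, 235.1]
eef_rot: [3.138, -0.007, -0.007]
wrist_force: [0.2, -0.8, -2.1]
opening: 18.7
```

```bash
python3 - <<'E'
from h import *
m=camera_model('wrist');o=observe();w=camera('wrist');print(o['position'],m['eye'])
cv2.imwrite('pics/n3raw.png',w[:,:,::-1])
# rectified top-down view on plane z=102, 0.25 mm/px, +x up, +y left
cx,cy=665,-79;N=280
u=np.zeros((N,N,2),np.float32)
for i in range(N):
  for j in range(N): u[i,j]=proj('wrist',(cx+(N/2-i)*.25,cy+(N/2-j)*.25,102),m)
r=cv2.remap(w,u[...,0],u[...,1],cv2.INTER_CUBIC)
r=cv2.resize(r,(560,560),interpolation=cv2.INTER_CUBIC)
cv2.imwrite('pics/n3.png',r[:,:,::-1])
for n,z in(('nut_mid',93),('cell',0)):print(n,[(e['confidence'],onplane('wrist',e['point'],z,m)) for e in tip_of('wrist',n)])
E
```

```text
[ 582.85869909 -163.54711608  235.11453391] [ 654.74709135 -163.90420015  353.43216312]
nut_mid [(0.9, array([666.07990916, -81.37637823,  93.        ]))]
cell [(0.86, array([665.50846685, -82.99571428,   0.        ]))]
```

View pics/n3.png

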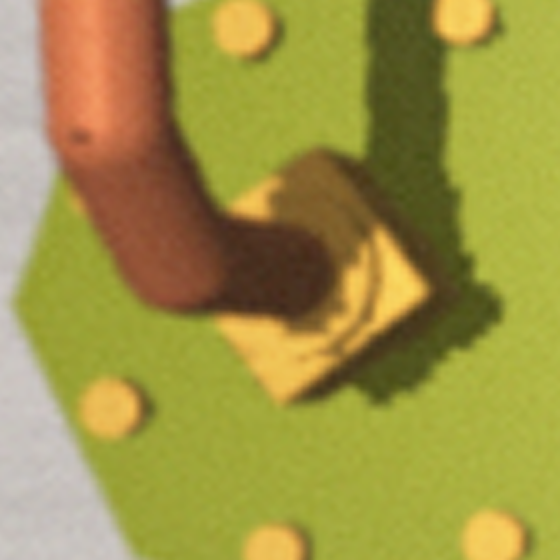

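>>> {"op": "apply_moves", "data": {"plan": [{"claw":-1,"tx":-0.2,"ty":-0.1,"tz":0,"yaw":1},{"claw":-1,"tx":-0.2,"ty":-0.1,"tz":0,"yaw":1},{"claw":-1,"tx":-0.2,"ty":-0.1,"tz":0,"yaw":1},{"claw":-1,"tx":-0.2,"ty":-0.1,"tz":0,"yaw":1},{"claw":-1,"tx":-0.2,"ty":-0.05,"tz":0,"yaw":1},{"claw":-1,"tx":-0.1,"ty":-0.05,"tz":0,"yaw":1},{"claw":-1,"tx":0,"ty":0,"tz":0,"yaw":1},{"claw":-1,"tx":0,"ty":0,"tz":0,"yaw":1}]}}

```text
time_s: 14.8
position: [514.8, -194.2, 235.5]
eef_rot: [3.138, -0.008, 0.654]
wrist_force: [0.6, -0.4, -2.2]
opening: 18.9
```

>>> {"op": "apply_moves", "data": {"plan": [{"claw":-1,"tx":0,"ty":0,"tz":-0.3,"yaw":0.5},{"claw":-1,"tx":0,"ty":0,"tz":-0.4,"yaw":0.2},{"claw":-1,"tx":0,"ty":0,"tz":-0.4,"yaw":0},{"claw":-1,"tx":0,"ty":0,"tz":-0.4,"yaw":0},{"claw":-1,"tx":0,"ty":0,"tz":-0.3,"yaw":0},{"claw":-1,"tx":0,"ty":0,"tz":0,"yaw":0},{"claw":-1,"tx":0,"ty":0,"tz":0,"yaw":0},{"claw":-1,"tx":0,"ty":0,"tz":0,"yaw":0}]}}

```text
time_s: 15.8
position: [516.2, -195.0, 127.4]
eef_rot: [3.133, -0.01, 0.713]
wrist_force: [-0.5, -0.7, -1.4]
opening: 19.2
```

```bash
cat > fit.py <<'E'
from h import *
import sys
o=observe();p=o['position'];print(p.round(1),o['eef_rot'].round(3),o['opening'],o['wrist_force'].round(1))
T=Ro.from_euler('xyz',o['eef_rot']).as_matrix()
d=np.r_[T[:2,0],0]; n=np.array([-d[1],d[0],0]); mid=p+T@np.array([63,-1,20.])
rel=np.array([665.5,-81.5,93])-mid; print('nut in spanner: x',rel@d,'y',rel@n,'z',rel[2],'yaw',np.arctan2(d[1],d[0]))
out=[]
for c,x0 in(('side',None),('scene',None)):
  im=camera(c).copy();mm=camera_model(c)
  big=cv2.resize(im,None,fx=4,fy=4,interpolation=cv2.INTER_CUBIC)
  for z in(-7,7):
    L=[(-100,-11),(33,-9),(33,-23),(94,-23),(94,23),(33,23),(33,9),(-100,11)]
    q=np.array([4*proj(c,mid+d*x+n*y+[0,0,z],mm)+2 for x,y in L]).astype(int);cv2.polylines(big,[q],True,(0,255,255) if z>0 else (255,0,255),1)
  u=(4*proj(c,(640,-95,93),mm)).astype(int);out.append(big[u[1]-190:u[1]+190,u[0]-200:u[0]+200])
cv2.imwrite('pics/'+sys.argv[1],np.hstack(out)[:,:,::-1])
E
python3 fit.py f1.png
```

```text
[ 516.2 -195.   127.4] [ 3.133 -0.01   0.713] 19.16288349644967 [-0.5 -0.7 -1.4]
nut in spanner: x 123.97753723673314 y -12.69058014392437 z -15.051528459799485 yaw 0.7129874475308169
```

View pics/f1.png

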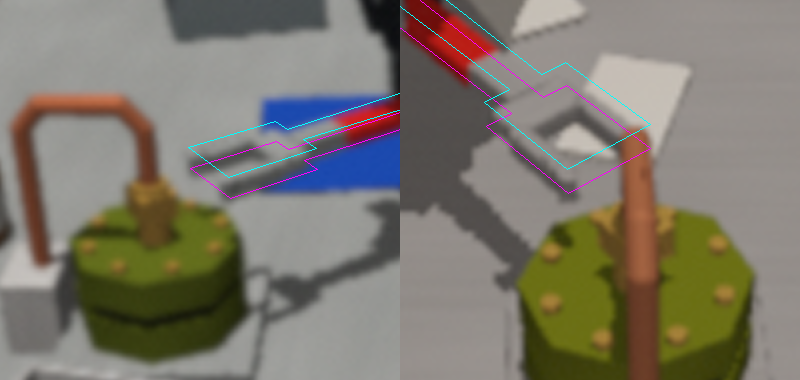

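The head sits about 4 mm lower than modelled. I measure the spanner's lateral lie in the hand precisely from the saved wrist picture, with no new viewing.

```bash
python3 - <<'E'
from h import *
m=camera_model('wrist');o=observe();p=o['position'];T=Ro.from_euler('xyz',o['eef_rot']).as_matrix()
w=camera('wrist');red=redmask(w)
def tool(u,dz):
  e=T.T@(m['eye']-p);r=T.T@(onplane('wrist',u,0,m)-m['eye']);return e+r*(dz-e[2])/r[2]
for y in range(135,235,14):
  xs=np.nonzero(red[y,200:320])[0]+200
  if len(xs)>5: a,b=tool((xs[0],y),14),tool((xs[-1]+1,y),14);print('red',y,a[0].round(1),((a+b)/2)[1].round(2),(b-a)[1].round(1))
g=cv2.GaussianBlur(w,(3,3),0);L=g.astype(int).sum(2)
for y in (8,20,35,45,65,80,95,110):
  e=np.abs(np.diff(L[y,190:325]));k=np.argsort(-e)[:6]+190;k=np.sort(k);print('row',y,k,[round(float(tool((c+1,y),14)[1]),1) for c in k],tool((256,y),14)[0].round(1))
E
```

```text
red 163 47.0 0.52 19.9
red 177 40.5 0.53 20.1
red 191 33.8 0.54 20.4
red 205 27.0 -0.16 19.3
red 219 19.9 0.32 18.6
red 233 12.5 0.33 19.0
row 8 [227 228 287 306 307 323] [-12.3, -11.9, 14.1, 22.6, 23.1, 30.4] 117.7
row 20 [208 209 215 307 308 309] [-20.7, -20.3, -17.6, 23.0, 23.4, 23.9] 111.8
row 35 [300 301 309 310 313 314] [19.7, 20.2, 23.8, 24.2, 25.6, 26.0] 104.7
row 45 [213 215 216 295 296 304] [-18.4, -17.5, -17.0, 17.5, 17.9, 21.5] 100.0
row 65 [236 237 276 277 278 288] [-8.2, -7.8, 9.2, 9.6, 10.0, 14.4] 90.9
row 80 [236 237 277 278 283 284] [-8.2, -7.8, 9.6, 10.0, 12.2, 12.7] 84.2
row 95 [235 236 237 276 277 278] [-8.7, -8.3, -7.8, 9.2, 9.6, 10.1] 77.5
row 110 [235 236 237 276 277 278] [-8.7, -8.3, -7.8, 9.3, 9.7, 10.1] 70.8
```

>>> {"op": "apply_moves", "data": {"plan": [{"claw":-1,"tx":0.03,"ty":0.02,"tz":-0.1,"yaw":-0.3},{"claw":-1,"tx":0.03,"ty":0.02,"tz":-0.1,"yaw":-0.3},{"claw":-1,"tx":0,"ty":0,"tz":0,"yaw":0},{"claw":-1,"tx":0,"ty":0,"tz":0,"yaw":0},{"claw":-1,"tx":0,"ty":0,"tz":0,"yaw":0},{"claw":-1,"tx":0,"ty":0,"tz":0,"yaw":0},{"claw":-1,"tx":0,"ty":0,"tz":0,"yaw":0},{"claw":-1,"tx":0,"ty":0,"tz":0,"yaw":0}]}}

```text
time_s: 16.95
position: [520.1, -192.4, 114.8]
eef_rot: [3.133, -0.01, 0.662]
wrist_force: [-0.4, 0.1, -2.0]
opening: 19.2
```

>>> {"op": "apply_moves", "data": {"plan": [{"claw":-1,"tx":0.08,"ty":0.061,"tz":0,"yaw":0},{"claw":-1,"tx":0.08,"ty":0.061,"tz":0,"yaw":0},{"claw":-1,"tx":0.08,"ty":0.061,"tz":0,"yaw":0},{"claw":-1,"tx":0.08,"ty":0.061,"tz":0,"yaw":0},{"claw":-1,"tx":0,"ty":0,"tz":0,"yaw":0},{"claw":-1,"tx":0,"ty":0,"tz":0,"yaw":0},{"claw":-1,"tx":0,"ty":0,"tz":0,"yaw":0},{"claw":-1,"tx":0,"ty":0,"tz":0,"yaw":0}]}}

```text
time_s: 17.95
position: [540.8, -176.5, 114.7]
eef_rot: [3.133, -0.01, 0.662]
wrist_force: [-0.5, 0.3, -1.4]
opening: 19.0
```

```bash
python3 fit.py f2.png
```

```text
[ 540.8 -176.5  114.7] [ 3.133 -0.01   0.662] 19.012336594959695 [-0.5  0.3 -1.4]
nut in spanner: x 93.54749547652492 y -2.525864510996553 z -2.348305834836239 yaw 0.6618534395275034
```

View pics/f2.png

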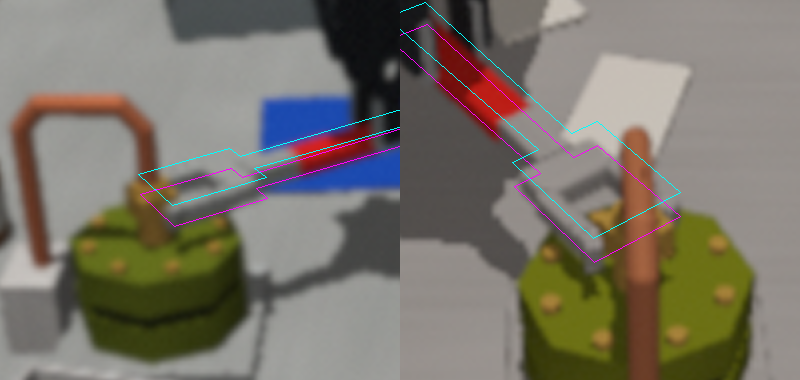

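Jaw tips straddle the nut, with no force. I advance the rest of the way.

>>> {"op": "apply_moves", "data": {"plan": [{"claw":-1,"tx":0.07,"ty":0.054,"tz":0,"yaw":0},{"claw":-1,"tx":0.07,"ty":0.054,"tz":0,"yaw":0},{"claw":-1,"tx":0.07,"ty":0.054,"tz":0,"yaw":0},{"claw":-1,"tx":0.06,"ty":0.046,"tz":0,"yaw":0},{"claw":-1,"tx":0,"ty":0,"tz":0,"yaw":0},{"claw":-1,"tx":0,"ty":0,"tz":0,"yaw":0},{"claw":-1,"tx":0,"ty":0,"tz":0,"yaw":0},{"claw":-1,"tx":0,"ty":0,"tz":0,"yaw":0}]}}

```text
time_s: 19.05
position: [558.2, -163.0, 114.7]
eef_rot: [3.133, -0.01, 0.662]
wrist_force: [-0.7, -0.4, -2.1]
opening: 18.7
```

```bash
cat > st.py <<'E'
from h import *
o=observe();p=o['position'];print(o['time_s'],p.round(1),o['eef_rot'].round(3),'F',o['wrist_force'].round(1),'M',o['wrist_torque'].round(2))
r=p[:2]-np.array([665.5,-81.5]);a=np.arctan2(-r[1],-r[0]);print('r',np.hypot(*r).round(1),'bearing',a.round(3))
E
python3 st.py
```

```text
19.05 [ 558.2 -163.   114.7] [ 3.133 -0.01   0.662] F [-0.7 -0.4 -2.1] M [-0.11  0.13  0.01]
r 134.8 bearing 0.65
```

>>> {"op": "apply_moves", "data": {"plan": [{"claw":-1,"tx":0.03,"ty":0.022,"tz":0,"yaw":0},{"claw":-1,"tx":0.03,"ty":0.022,"tz":0,"yaw":0},{"claw":-1,"tx":0.02,"ty":0.015,"tz":0,"yaw":0},{"claw":-1,"tx":0,"ty":0,"tz":0,"yaw":0},{"claw":-1,"tx":0,"ty":0,"tz":0,"yaw":0},{"claw":-1,"tx":0,"ty":0,"tz":0,"yaw":0},{"claw":-1,"tx":0,"ty":0,"tz":0,"yaw":0},{"claw":-1,"tx":0,"ty":0,"tz":0,"yaw":0}]}}

```text
time_s: 20.05
position: [562.9, -159.7, 114.6]
eef_rot: [3.133, -0.01, 0.661]
wrist_force: [-1.6, 0.3, -1.1]
opening: 19.2
```

```bash
python3 st.py
```

```text
20.05 [ 562.9 -159.7  114.6] [ 3.133 -0.01   0.661] F [-1.6  0.3 -1.1] M [-0.08  0.23 -0.01]
r 129.0 bearing 0.651
```

>>> {"op": "apply_moves", "data": {"plan": [{"claw":-1,"tx":-0.076,"ty":0.106,"tz":0,"yaw":-0.75},{"claw":-1,"tx":-0.069,"ty":0.11,"tz":0,"yaw":-0.75},{"claw":-1,"tx":-0.062,"ty":0.114,"tz":0,"yaw":-0.75},{"claw":-1,"tx":-0.055,"ty":0.118,"tz":0,"yaw":-0.75},{"claw":-1,"tx":-0.048,"ty":0.121,"tz":0,"yaw":-0.75},{"claw":-1,"tx":-0.041,"ty":0.123,"tz":0,"yaw":-0.75},{"claw":-1,"tx":0,"ty":0,"tz":0,"yaw":0},{"claw":-1,"tx":0,"ty":0,"tz":0,"yaw":0}]}}

```text
time_s: 21.05
position: [540.5, -117.6, 114.6]
eef_rot: [3.133, -0.008, 0.293]
wrist_force: [-1.3, -0.2, -0.8]
opening: 19.2
```

```bash
python3 st.py
```

```text
21.05 [ 540.5 -117.6  114.6] [ 3.133 -0.008  0.293] F [-1.3 -0.2 -0.8] M [-0.06  0.28  0.01]
r 130.1 bearing 0.282
```

>>> {"op": "apply_moves", "data": {"plan": [{"claw":-1,"tx":-0.033,"ty":0.126,"tz":0,"yaw":-0.75},{"claw":-1,"tx":-0.026,"ty":0.127,"tz":0,"yaw":-0.75},{"claw":-1,"tx":-0.018,"ty":0.129,"tz":0,"yaw":-0.75},{"claw":-1,"tx":-0.01,"ty":0.13,"tz":0,"yaw":-0.75},{"claw":-1,"tx":-0.003,"ty":0.13,"tz":0,"yaw":-0.75},{"claw":-1,"tx":0.005,"ty":0.13,"tz":0,"yaw":-0.75},{"claw":-1,"tx":0.013,"ty":0.129,"tz":0,"yaw":-0.75},{"claw":-1,"tx":0.021,"ty":0.128,"tz":0,"yaw":-0.75}]}}

```text
time_s: 22.05
position: [537.7, -55.3, 114.2]
eef_rot: [3.134, -0.007, -0.193]
wrist_force: [-0.6, 0.6, -1.4]
opening: 18.9
```

```bash
python3 st.py
```

```text
22.05 [537.7 -55.3 114.2] [ 3.134 -0.007 -0.193] F [-0.6  0.6 -1.4] M [0.11 0.15 0.18]
r 130.4 bearing -0.202
```

>>> {"op": "apply_moves", "data": {"plan": [{"claw":-1,"tx":0.018,"ty":0.085,"tz":0,"yaw":-0.5},{"claw":-1,"tx":0.022,"ty":0.084,"tz":0,"yaw":-0.5},{"claw":-1,"tx":0.025,"ty":0.083,"tz":0,"yaw":-0.5},{"claw":-1,"tx":0.028,"ty":0.082,"tz":0,"yaw":-0.5},{"claw":-1,"tx":0,"ty":0,"tz":0,"yaw":0},{"claw":-1,"tx":0,"ty":0,"tz":0,"yaw":0},{"claw":-1,"tx":0,"ty":0,"tz":0,"yaw":0},{"claw":-1,"tx":0,"ty":0,"tz":0,"yaw":0}]}}

```text
time_s: 23.05
position: [543.5, -35.1, 114.1]
eef_rot: [3.135, -0.005, -0.351]
wrist_force: [-0.9, 1.0, -0.6]
opening: 18.9
```

```bash
python3 st.py
```

```text
23.05 [543.5 -35.1 114.1] [ 3.135 -0.005 -0.351] F [-0.9  1.  -0.6] M [0.19 0.38 0.07]
r 130.5 bearing -0.363
```

>>> {"op": "apply_moves", "data": {"plan": [{"claw":-1,"tx":0,"ty":0,"tz":0,"yaw":0},{"claw":-1,"tx":0,"ty":0,"tz":0,"yaw":0},{"claw":-1,"tx":0,"ty":0,"tz":0,"yaw":0},{"claw":-1,"tx":0,"ty":0,"tz":0,"yaw":0},{"claw":-1,"tx":0.032,"ty":0.081,"tz":0,"yaw":-0.5},{"claw":-1,"tx":0.034,"ty":0.08,"tz":0,"yaw":-0.5},{"claw":-1,"tx":0.037,"ty":0.078,"tz":0,"yaw":-0.5},{"claw":-1,"tx":0.04,"ty":0.076,"tz":0,"yaw":-0.5}]}}

```text
time_s: 24.05
position: [551.6, -16.8, 113.9]
eef_rot: [3.133, -0.005, -0.514]
wrist_force: [-3.7, -1.7, -1.3]
opening: 18.6
```

```bash
python3 st.py;python3 -c "
from h import *
import cv2
s=camera('wrist');cv2.imwrite('pics/t1.png',s[:,:,::-1]);s=camera('scene');cv2.imwrite('pics/t2.png',s[:,:,::-1]);s=camera('side');cv2.imwrite('pics/t3.png',s[:,:,::-1])"
```

```text
24.05 [551.6 -16.8 113.9] [ 3.133 -0.005 -0.514] F [-3.7 -1.7 -1.3] M [-0.41  0.75  0.62]
r 131.0 bearing -0.517
```

>>> {"op": "apply_moves", "data": {"grip_force": 120, "plan": [{"claw":-1,"tx":0.05,"ty":0.08,"tz":0,"yaw":-0.4},{"claw":-1,"tx":0.05,"ty":0.08,"tz":0,"yaw":-0.4},{"claw":-1,"tx":0.05,"ty":0.09,"tz":0,"yaw":-0.4},{"claw":-1,"tx":0.05,"ty":0.09,"tz":0,"yaw":-0.4},{"claw":-1,"tx":0.05,"ty":0.09,"tz":0,"yaw":-0.4},{"claw":-1,"tx":0.05,"ty":0.09,"tz":0,"yaw":-0.4},{"claw":-1,"tx":0.05,"ty":0.09,"tz":0,"yaw":-0.4},{"claw":-1,"tx":0.05,"ty":0.09,"tz":0,"yaw":-0.4}]}}

```text
time_s: 25.2
position: [567.1, 7.0, 111.3]
eef_rot: [3.103, -0.005, -0.766]
wrist_force: [-7.8, -10.7, 2.1]
opening: 18.3
```

```bash
python3 st.py
```

```text
25.2 [567.1   7.  111.3] [ 3.103 -0.005 -0.766] F [ -7.8 -10.7   2.1] M [-2.35  1.28  2.59]
r 132.4 bearing -0.733
```

```bash
cat > rel.py <<'E'
from h import *
m=camera_model('wrist');o=observe();p=o['position'];T=Ro.from_euler('xyz',o['eef_rot']).as_matrix()
w=camera('wrist');cv2.imwrite('pics/r.png',w[:,:,::-1]);red=redmask(w)
def tool(u,dz):
  e=T.T@(m['eye']-p);r=T.T@(onplane('wrist',u,0,m)-m['eye']);return e+r*(dz-e[2])/r[2]
for y in range(121,250,14):
  xs=np.nonzero(red[y,150:360])[0]+150
  if len(xs)>5: a,b=tool((xs[0],y),14),tool((xs[-1]+1,y),14);print('red',y,a[0].round(1),((a+b)/2)[1].round(2),(b-a)[1].round(1))
g=cv2.GaussianBlur(w,(3,3),0);L=g.astype(int).sum(2)
for y in (8,20,35,45,65,80,95,110):
  e=np.abs(np.diff(L[y,150:365]));k=np.argsort(-e)[:6]+150;k=np.sort(k);print('row',y,k,[round(float(tool((c+1,y),14)[1]),1) for c in k])
E
python3 rel.py
python3 - <<'E'
import cv2,numpy as np
from h import *
s=camera('side');c=camera('scene');w=cv2.imread('pics/r.png')[:,:,::-1]
u=proj('side',(640,-60,93)).astype(int);v=proj('scene',(640,-60,93)).astype(int)
A=cv2.resize(s[u[1]-50:u[1]+50,u[0]-65:u[0]+65],(400,308),interpolation=cv2.INTER_CUBIC)
B=cv2.resize(c[v[1]-50:v[1]+50,v[0]-65:v[0]+65],(400,308),interpolation=cv2.INTER_CUBIC)
C=cv2.resize(w,(384,288));t=cv2.imread('pics/t1.png')[:,:,::-1];D=cv2.resize(t,(384,288))
im=np.vstack([np.hstack([A,B]),np.hstack([C,D,np.zeros((288,32,3),np.uint8)])]);cv2.imwrite('pics/last.png',im[:,:,::-1]);print(im.shape)
E
```

```text
red 149 53.8 -2.07 19.7
red 163 47.4 -1.63 19.9
red 177 40.9 -0.04 17.8
red 191 34.2 -0.97 19.9
red 205 27.3 -0.74 19.7
red 219 20.3 -0.03 19.6
red 233 12.9 0.21 19.4
red 247 5.3 0.46 17.4
row 8 [151 213 273 274 275 334] [-47.5, -18.4, 8.0, 8.5, 8.9, 35.6]
row 20 [153 154 287 288 329 330] [-46.3, -45.8, 14.2, 14.6, 33.1, 33.6]
row 35 [160 161 179 180 288 324] [-42.7, -42.2, -33.7, -33.2, 14.5, 30.7]
row 45 [165 166 288 289 320 321] [-40.2, -39.7, 14.5, 15.0, 28.8, 29.3]
row 65 [175 212 223 225 226 311] [-35.4, -18.6, -13.8, -12.9, -12.5, 24.7]
row 80 [225 226 267 268 287 288] [-12.9, -12.5, 5.4, 5.8, 14.1, 14.5]
row 95 [195 198 199 200 288 289] [-26.3, -25.0, -24.5, -24.1, 14.6, 15.0]
row 110 [258 259 260 273 275 278] [1.5, 1.9, 2.4, 8.0, 8.9, 10.2]
(596, 800, 3)
```

View pics/last.png

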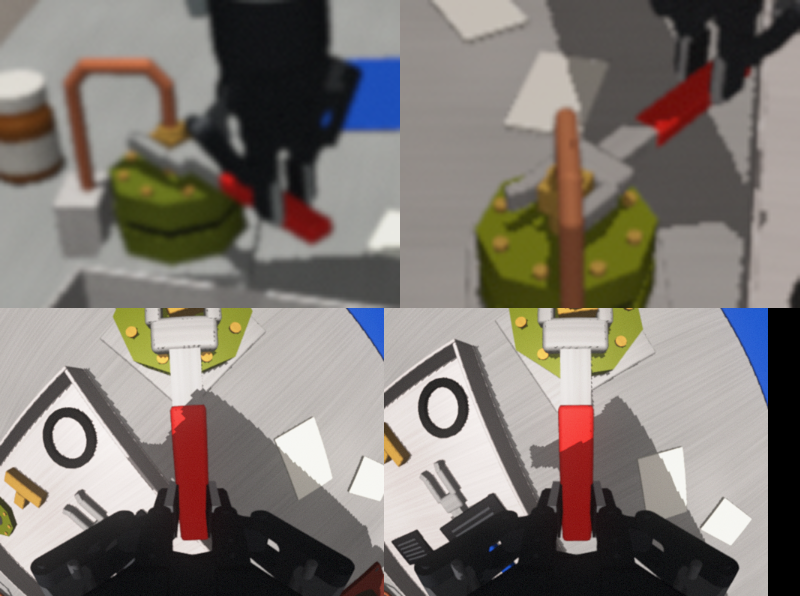

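The views show the nut between the jaws and the handle in line with the arm, with about 13 N sideways plus 2.6 N m on the wrist. I unload it gently and read the force, so I can check the nut's angle after withdrawing.

>>> {"op": "apply_moves", "data": {"plan": [{"claw":-1,"tx":0,"ty":0,"tz":0,"yaw":0},{"claw":-1,"tx":0,"ty":0,"tz":0,"yaw":0},{"claw":-1,"tx":0,"ty":0,"tz":0,"yaw":0},{"claw":-1,"tx":0,"ty":0,"tz":0,"yaw":0},{"claw":-1,"tx":0,"ty":0,"tz":0,"yaw":0},{"claw":-1,"tx":0,"ty":0,"tz":0,"yaw":0},{"claw":-1,"tx":0,"ty":0,"tz":0,"yaw":0},{"claw":-1,"tx":0,"ty":0,"tz":0,"yaw":0}]}}

```text
time_s: 26.35
position: [564.1, 3.5, 111.8]
eef_rot: [3.092, -0.009, -0.726]
wrist_force: [-4.8, -2.2, 1.5]
opening: 17.9
```

```bash
python3 st.py
```

```text
26.35 [564.1   3.5 111.8] [ 3.092 -0.009 -0.726] F [-4.8 -2.2  1.5] M [-0.25  0.51  2.37]
r 132.3 bearing -0.698
```

>>> {"op": "apply_moves", "data": {"plan": [{"claw":-1,"tx":-0.08,"ty":-0.1,"tz":0,"yaw":0.75},{"claw":-1,"tx":-0.075,"ty":-0.105,"tz":0,"yaw":0.75},{"claw":-1,"tx":-0.07,"ty":-0.11,"tz":0,"yaw":0.75},{"claw":-1,"tx":0,"ty":0,"tz":0,"yaw":0},{"claw":-1,"tx":0,"ty":0,"tz":0,"yaw":0},{"claw":-1,"tx":0,"ty":0,"tz":0,"yaw":0},{"claw":-1,"tx":0,"ty":0,"tz":0,"yaw":0},{"claw":-1,"tx":0,"ty":0,"tz":0,"yaw":0}]}}

```text
time_s: 27.35
position: [553.1, -13.2, 113.1]
eef_rot: [3.098, -0.013, -0.533]
wrist_force: [-1.9, -0.9, -1.3]
opening: 18.4
```

```bash
python3 st.py; python3 rel.py|grep red; python3 - <<'E'
from h import *
# nut angle test on old picture n3raw with its pose, octagon-based cell yaw from rectified picture
r=cv2.imread('pics/n3.png');h=cv2.cvtColor(r,cv2.COLOR_BGR2HSV)
g=((h[...,0]>30)&(h[...,0]<42)&(h[...,1]>120)).astype(np.uint8);e=cv2.Canny((1-g)*255,50,100)
for l in cv2.HoughLinesP(e,1,np.pi/360,60,minLineLength=90,maxLineGap=8)[:,0]:
  a=np.arctan2(-(l[2]-l[0]),-(l[3]-l[1]));print(l,'world angle',a.round(3),'mod90',(a%(np.pi/2)).round(3))
E
```

```text
27.35 [553.1 -13.2 113.1] [ 3.098 -0.013 -0.533] F [-1.9 -0.9 -1.3] M [-0.02  0.26  0.39]
r 131.5 bearing -0.546
red 163 47.3 0.24 19.9
red 177 40.8 0.47 19.6
red 191 34.2 0.48 19.9
red 205 27.3 1.19 18.8
red 219 20.2 0.5 19.6
red 233 12.9 0.75 19.4
red 247 5.2 0.51 17.4
[ 22 320  83 446] world angle -2.691 mod90 0.451
[ 26 277  58 181] world angle -0.322 mod90 1.249
```

>>> {"op": "apply_moves", "data": {"plan": [{"claw":-1,"tx":-0.05,"ty":-0.11,"tz":0,"yaw":0.62},{"claw":-1,"tx":-0.045,"ty":-0.11,"tz":0,"yaw":0.62},{"claw":-1,"tx":-0.02,"ty":-0.07,"tz":0,"yaw":0.4},{"claw":-1,"tx":0,"ty":0,"tz":0,"yaw":0},{"claw":-1,"tx":0,"ty":0,"tz":0,"yaw":0},{"claw":-1,"tx":0,"ty":0,"tz":0,"yaw":0},{"claw":-1,"tx":0,"ty":0,"tz":0,"yaw":0},{"claw":-1,"tx":0,"ty":0,"tz":0,"yaw":0}]}}

```text
time_s: 28.4
position: [546.7, -28.1, 113.0]
eef_rot: [3.101, -0.013, -0.4]
wrist_force: [-1.7, 0.7, -1.6]
opening: 18.3
```

```bash
python3 st.py; python3 rel.py|grep red
```

```text
28.4 [546.7 -28.1 113. ] [ 3.101 -0.013 -0.4  ] F [-1.7  0.7 -1.6] M [ 0.13  0.24 -0.02]
r 130.3 bearing -0.422
red 177 40.8 0.64 20.1
red 191 34.1 0.65 19.4
red 205 27.3 0.9 19.3
red 219 20.2 0.92 19.6
red 233 12.8 0.69 19.5
red 247 5.2 0.71 16.9
```

>>> {"op": "apply_moves", "data": {"plan": [{"claw":-1,"tx":-0.12,"ty":0.05,"tz":0,"yaw":0},{"claw":-1,"tx":-0.12,"ty":0.05,"tz":0,"yaw":0},{"claw":-1,"tx":-0.12,"ty":0.05,"tz":0,"yaw":0},{"claw":-1,"tx":-0.12,"ty":0.05,"tz":0,"yaw":0},{"claw":-1,"tx":-0.12,"ty":0.05,"tz":0,"yaw":0},{"claw":-1,"tx":-0.12,"ty":0.05,"tz":0,"yaw":0},{"claw":-1,"tx":-0.12,"ty":0.05,"tz":0,"yaw":0},{"claw":-1,"tx":-0.12,"ty":0.05,"tz":0,"yaw":0}]}}

```text
time_s: 29.45
position: [485.4, -2.2, 113.3]
eef_rot: [3.102, -0.014, -0.4]
wrist_force: [0.5, -0.6, -1.5]
opening: 18.2
```

```bash
python3 st.py
```

```text
29.45 [485.4  -2.2 113.3] [ 3.102 -0.014 -0.4  ] F [ 0.5 -0.6 -1.5] M [0.09 0.07 0.  ]
r 196.8 bearing -0.414
```

>>> {"op": "apply_moves", "data": {"plan": [{"claw":-1,"tx":0,"ty":0,"tz":0.6,"yaw":0},{"claw":-1,"tx":0,"ty":0,"tz":0.7,"yaw":0},{"claw":-1,"tx":0,"ty":-0.3,"tz":0.7,"yaw":0.5},{"claw":-1,"tx":0.2,"ty":-0.6,"tz":0.2,"yaw":1},{"claw":-1,"tx":0.4,"ty":-0.6,"tz":0,"yaw":1},{"claw":-1,"tx":0.4,"ty":-0.6,"tz":0,"yaw":1},{"claw":-1,"tx":0.4,"ty":-0.6,"tz":0,"yaw":1},{"claw":-1,"tx":0.3,"ty":-0.2,"tz":0,"yaw":0.5}]}}

```text
time_s: 30.45
position: [585.7, -179.2, 250.5]
eef_rot: [3.099, -0.015, 0.017]
wrist_force: [-0.6, -0.1, -1.8]
opening: 18.6
```

>>> {"op": "apply_moves", "data": {"plan": [{"claw":-1,"tx":0,"ty":0,"tz":0,"yaw":0},{"claw":-1,"tx":0,"ty":0,"tz":0,"yaw":0},{"claw":-1,"tx":0,"ty":0,"tz":0,"yaw":0},{"claw":-1,"tx":0,"ty":0,"tz":0,"yaw":0},{"claw":-1,"tx":0,"ty":0,"tz":0,"yaw":0},{"claw":-1,"tx":0,"ty":0,"tz":0,"yaw":0},{"claw":-1,"tx":0,"ty":0,"tz":0,"yaw":0},{"claw":-1,"tx":0,"ty":0,"tz":0,"yaw":0}]}}

```text
time_s: 31.45
position: [584.5, -177.3, 250.3]
eef_rot: [3.1, -0.014, 0.017]
wrist_force: [0.4, -0.1, -1.8]
opening: 18.6
```

```bash
python3 st.py; python3 - <<'E'
from h import *
m=camera_model('wrist');w=camera('wrist');cv2.imwrite('pics/n4raw.png',w[:,:,::-1])
cx,cy=665,-79;N=280
u=np.zeros((N,N,2),np.float32)
for i in range(N):
  for j in range(N): u[i,j]=proj('wrist',(cx+(N/2-i)*.25,cy+(N/2-j)*.25,102),m)
r=cv2.resize(cv2.remap(w,u[...,0],u[...,1],cv2.INTER_CUBIC),(560,560),interpolation=cv2.INTER_CUBIC)[:,:,::-1]
cv2.imwrite('pics/n4.png',r)
for f in('n3','n4'):
  r=cv2.imread(f'pics/{f}.png')[120:430,150:470];h=cv2.cvtColor(r,cv2.COLOR_BGR2HSV).astype(int)
  k=((h[...,0]<27)&(h[...,0]>15)&(h[...,1]>100)&(h[...,2]>150)).astype(np.uint8)*255
  k=cv2.morphologyEx(k,cv2.MORPH_OPEN,np.ones((5,5)))
  print(f,(k>0).sum())
  for t in range(0,310,13): print(''.join('#' if k[t,s] else ('g' if 28<h[t,s,0]<45 and h[t,s,1]>110 and h[t,s,2]>110 else '.') for s in range(0,320,7)))
  e=cv2.Canny(k,50,100);L=cv2.HoughLinesP(e,1,np.pi/360,30,minLineLength=45,maxLineGap=6)
  for l in ([] if L is None else L[:,0]):
    a=np.arctan2(-(l[2]-l[0]),-(l[3]-l[1]));print(l,'mod90',(a%(np.pi/2)).round(3),np.hypot(l[2]-l[0],l[3]-l[1]).round())
E
```

```text
31.45 [ 584.5 -177.3  250.3] [ 3.1   -0.014  0.017] F [ 0.4 -0.1 -1.8] M [ 0.07  0.18 -0.03]
r 125.4 bearing 0.869
n3 15284
....gggggggggggggggggggggggggggg...........ggg
.....ggggggggggggggggggggggggggg..........gggg
......ggggggggggggggggg..ggggggg..........gggg
........ggggggggggggg.....................gggg
........ggggggggg..........................ggg
.........gggggg#####.......................ggg
..........gg.#####..........................gg
............######..........................gg
............................................gg
................................###..........g
..............................######.........g
.............................#########........
............................###########.......
............................############......
............................###########.......
ggg.......###.............###########.........
gggggggggg##########.....#########............
ggggggggggg####################...............
gggggggggggg.##############................ggg
gggggggggggggg############..............gggggg
ggggggggggggggg#########............
[... 868 characters left out ...]
...............#######.........
............................########..........
............................#######...........
...........................########...........
gg....##..................#####..#............
gggg################.....########.............
gggggg.##########################............g
ggggggggggg.####################.............g
ggggggggggggggggg.#############..............g
ggggggggggggggggggggg.#########............ggg
ggggggggggggggggggggggggggg.##.ggggggggggg.ggg
.ggggggggggggggggggggggggggggggggggggggggggggg
.ggggggggggggggggggggggggggggggggggggggggggggg
[ 30 215 119 247] mod90 1.226 95.0
[206 272 228 212] mod90 1.219 64.0
[ 40 194  91 195] mod90 1.551 51.0
```

The nut's edges have turned from 0.646 to -0.35 rad (mod 90°). Expected home is cell yaw 0.065 - 0.4 = -0.335, so the nut is home. Next comes the mat.

```bash
python3 - <<'E'
from h import *
im=cv2.imread('pics/a.png');h=cv2.cvtColor(im,cv2.COLOR_BGR2HSV)
k=((h[...,0]>105)&(h[...,0]<130)&(h[...,1]>200)).astype(np.uint8);k[:,:40]=0;k[:,170:]=0;k[:185]=0
ys,xs=np.nonzero(k);q=np.array([onplane('scene',(x,y),4)[:2] for x,y in zip(xs,ys)],np.float32);print(cv2.minAreaRect(q))
E
```

```text
Traceback (most recent call last):
  File "h.py", line 12, in onplane
    m=m or camera_model(c);R,u=ray(m,p)
           ~~~~~~~~~~~~^^^
ValueError: time passes only in moves, steps and waits
```

>>> {"op": "apply_moves", "data": {"plan": [{"claw":-1,"tx":-0.3,"ty":-0.5,"tz":0,"yaw":0},{"claw":-1,"tx":-0.4,"ty":-0.6,"tz":0,"yaw":0},{"claw":-1,"tx":-0.4,"ty":-0.6,"tz":-0.1,"yaw":0},{"claw":-1,"tx":-0.4,"ty":-0.6,"tz":-0.4,"yaw":0},{"claw":-1,"tx":-0.4,"ty":-0.5,"tz":-0.6,"yaw":0},{"claw":-1,"tx":0,"ty":0,"tz":-0.6,"yaw":0},{"claw":-1,"tx":0,"ty":0,"tz":0,"yaw":0},{"claw":-1,"tx":0,"ty":0,"tz":0,"yaw":0}]}}

```text
time_s: 32.5
position: [467.5, -350.2, 148.4]
eef_rot: [3.098, -0.018, 0.019]
wrist_force: [-1.0, -0.9, -1.1]
opening: 18.0
```

```bash
python3 - <<'E'
from h import *
im=cv2.imread('pics/a.png');h=cv2.cvtColor(im,cv2.COLOR_BGR2HSV);mm=camera_model('scene')
k=((h[...,0]>105)&(h[...,0]<130)&(h[...,1]>200)).astype(np.uint8);k[:,:40]=0;k[:,170:]=0;k[:185]=0
ys,xs=np.nonzero(k);q=np.array([onplane('scene',(x,y),4,mm)[:2] for x,y in zip(xs,ys)],np.float32);print(cv2.minAreaRect(q))
E
python3 rel.py|grep red
```

```text
((534.5592041015625, -352.3228759765625), (230.481201171875, 153.09002685546875), 7.69680118560791)
red 163 47.2 0.86 20.3
red 177 40.7 0.88 20.6
red 191 34.0 0.89 19.9
red 205 27.1 0.67 19.7
red 219 20.1 0.44 19.6
red 233 12.7 0.7 19.5
red 247 5.0 0.46 17.4
```

>>> {"op": "apply_moves", "data": {"plan": [{"claw":-1,"tx":0.03,"ty":-0.1,"tz":-0.3,"yaw":0.7},{"claw":-1,"tx":0.03,"ty":-0.1,"tz":-0.4,"yaw":0.7},{"claw":-1,"tx":0,"ty":0,"tz":-0.4,"yaw":0},{"claw":-1,"tx":0,"ty":0,"tz":-0.3,"yaw":0},{"claw":-1,"tx":0,"ty":0,"tz":-0.2,"yaw":0},{"claw":-1,"tx":0,"ty":0,"tz":-0.1,"yaw":0},{"claw":-1,"tx":0,"ty":0,"tz":0,"yaw":0},{"claw":-1,"tx":0,"ty":0,"tz":0,"yaw":0}]}}

```text
time_s: 33.55
position: [479.4, -362.6, 53.4]
eef_rot: [3.089, -0.031, 0.141]
wrist_force: [0.6, -0.0, -1.5]
opening: 18.1
```

>>> {"op": "apply_moves", "data": {"plan": [{"claw":-1,"tx":-0.1,"ty":0,"tz":-0.1,"yaw":0},{"claw":-1,"tx":0,"ty":0,"tz":-0.1,"yaw":0},{"claw":-1,"tx":0,"ty":0,"tz":-0.04,"yaw":0},{"claw":-1,"tx":0,"ty":0,"tz":-0.03,"yaw":0},{"claw":-1,"tx":0,"ty":0,"tz":0,"yaw":0},{"claw":-1,"tx":0,"ty":0,"tz":0,"yaw":0},{"claw":-1,"tx":0,"ty":0,"tz":0,"yaw":0},{"claw":-1,"tx":0,"ty":0,"tz":0,"yaw":0}]}}

```text
time_s: 34.55
position: [473.4, -363.0, 37.1]
eef_rot: [3.088, -0.032, 0.141]
wrist_force: [0.0, 0.3, -1.5]
opening: 18.2
```

```bash
python3 st.py
```

```text
34.55 [ 473.4 -363.    37.1] [ 3.088 -0.032  0.141] F [ 0.   0.3 -1.5] M [0.04 0.19 0.01]
r 340.8 bearing 0.972
```

>>> {"op": "apply_moves", "data": {"plan": [{"claw":-1,"tx":0,"ty":0,"tz":-0.04,"yaw":0},{"claw":-1,"tx":0,"ty":0,"tz":-0.03,"yaw":0},{"claw":-1,"tx":0,"ty":0,"tz":-0.02,"yaw":0},{"claw":-1,"tx":0,"ty":0,"tz":0,"yaw":0},{"claw":-1,"tx":0,"ty":0,"tz":0,"yaw":0},{"claw":-1,"tx":0,"ty":0,"tz":0,"yaw":0},{"claw":-1,"tx":0,"ty":0,"tz":0,"yaw":0},{"claw":-1,"tx":0,"ty":0,"tz":0,"yaw":0}]}}

```text
time_s: 35.55
position: [473.7, -363.2, 33.8]
eef_rot: [3.088, -0.032, 0.141]
wrist_force: [-1.2, 1.3, 1.4]
opening: 18.2
```

```bash
python3 st.py
```

```text
35.55 [ 473.7 -363.2   33.8] [ 3.088 -0.032  0.141] F [-1.2  1.3  1.4] M [ 0.19  0.43 -0.01]
r 340.8 bearing 0.973
```

Contact is made, so I release and retreat upward.

>>> {"op": "apply_moves", "data": {"plan": [{"claw":0,"tx":0,"ty":0,"tz":0,"yaw":0},{"claw":0,"tx":0,"ty":0,"tz":0,"yaw":0},{"claw":0.1,"tx":0,"ty":0,"tz":0,"yaw":0},{"claw":0.1,"tx":0,"ty":0,"tz":0,"yaw":0},{"claw":0.1,"tx":0,"ty":0,"tz":0.2,"yaw":0},{"claw":0.1,"tx":0,"ty":0,"tz":0.4,"yaw":0},{"claw":0.1,"tx":0,"ty":0,"tz":0.8,"yaw":0},{"claw":0.1,"tx":0,"ty":0,"tz":0.8,"yaw":0}]}}

```text
time_s: 36.55
position: [471.9, -361.9, 167.9]
eef_rot: [3.091, -0.028, 0.141]
wrist_force: [0.1, -0.1, -0.5]
opening: 46.9
```

>>> {"op": "apply_moves", "data": {"plan": [{"claw":0.1,"tx":0,"ty":0,"tz":0.6,"yaw":0},{"claw":0.1,"tx":0,"ty":0,"tz":0.5,"yaw":0},{"claw":0.1,"tx":0,"ty":0,"tz":0,"yaw":0},{"claw":0.1,"tx":0,"ty":0,"tz":0,"yaw":0},{"claw":0.1,"tx":0,"ty":0,"tz":0,"yaw":0},{"claw":0.1,"tx":0,"ty":0,"tz":0,"yaw":0},{"claw":0.1,"tx":0,"ty":0,"tz":0,"yaw":0},{"claw":0.1,"tx":0,"ty":0,"tz":0,"yaw":0}]}}

```text
time_s: 37.55
position: [472.0, -362.2, 241.4]
eef_rot: [3.088, -0.033, 0.14]
wrist_force: [0.8, 0.6, -0.1]
opening: 46.9
```

```bash
python3 st.py; python3 - <<'E'
from h import *
for c in('wrist','scene','side'):
  m=camera_model(c);im=camera(c)
  red=redmask(im);ys,xs=np.nonzero(red)
  if c=='wrist':
    q=np.array([onplane(c,(x,y),18,m)[:2] for x,y in zip(xs,ys)],np.float32);print('red rect',cv2.minAreaRect(q))
  for n,z in(('spanner_mid',11),('mat',4),('plate_a_mid',7),('spanner_small_mid',11),('tray',0)):
    print(c,n,[(round(e['confidence'],2),onplane(c,e['point'],z,m).round(0)[:2]) for e in tip_of(c,n)])
E
```

```text
37.55 [ 472.  -362.2  241.4] [ 3.088 -0.033  0.14 ] F [ 0.8  0.6 -0.1] M [ 0.02  0.07 -0.06]
r 340.9 bearing 0.967
red rect ((485.8336181640625, -363.1149597167969), (91.82347106933594, 18.606748580932617), 7.53059720993042)
wrist spanner_mid [(0.74, array([ 538., -358.]))]
wrist mat [(0.83, array([ 531., -357.]))]
wrist plate_a_mid []
wrist spanner_small_mid []
wrist tray []
scene spanner_mid [(0.7, array([ 542., -356.]))]
scene mat [(0.68, array([ 535., -354.]))]
scene plate_a_mid [(0.92, array([545., 299.])), (0.56, array([517., 133.]))]
scene spanner_small_mid [(0.92, array([536., 153.]))]
scene tray [(0.88, array([588., 207.]))]
side spanner_mid [(0.8, array([ 536., -376.]))]
side mat [(0.7, array([ 535., -360.]))]
side plate_a_mid [(0.81, array([546., 303.]))]
side spanner_small_mid [(0.68, array([536., 151.])), (0.41, array([ 535., -354.]))]
side tray [(0.78, array([578., 208.]))]
```

```bash
python3 -c "
from rig import close_job
print(close_job())"
```

```text
the job is handed in; nothing more can be done
None
```

The job is handed in at about 38 s of the 64 s allowed. I drew the red spanner out from under plate a, turned the nut to its stop with it, pressed it firmly, and laid the spanner on the mat.

**Nut:** Its edges turned from 0.65 to -0.35 rad, against an expected home of about -0.335 rad. That puts it about 0.01 rad short of the stop, within my measuring error of roughly 0.02 rad. At the end of the turn the wrist showed about 13 N sideways plus 2.6 N m. I could not read the contact force on the nut directly, so the 40 N is inferred.

**Grip twist:** The wrist turned about 0.3 rad past the stop under load. I put this down to give in the grip, since the later nut measurement agreed with home.

**Spanner on the mat:** Two cameras put its point within about 10 mm of the mat's centre. The side camera read it 16 mm across from the centre, still within limits. I judged it flat from the contact at release and the expected handle outline afterwards; I had no direct tilt reading. The gripper is open and raised 240 mm.

**Tray:** Plate a and the blue spanner measured inside the tray. Plate b showed only as a weak second plate reading (0.56), at a place inside the tray.

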